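# Nudge a ring gauge into its nest and swing the retaining finger over it

### The job

Push the steel ring gauge across the top of the nest plate with the fingertips until it drops flat into the round recess, then push the swing finger by its pin until it is fully closed over the ring. Do not pick the ring up or push it off the plate, and leave the brass-coloured flange that stands on the same plate where it is.

Things in the scene. Friction and masses are not known exactly. Their poses are not given: they have to be found in the camera images.
- nest_plate: Fixed dark grey steel plate, 125 mm (x) by 240 mm (y), on a black base 137 x 252 x 8 mm; its flat top is 20 mm above the desk. Origin at the centre of the underside, on the desk; z up. Turned by up to 0.3 rad about z. A printer, under 0.3 m tall, stands behind it to the left. Ring gauge and flange stand on its top, one either side (plate +y or -y) of the recess.
- recess (a point): Centre of the round recess, at the level of the plate's top (20 mm above the desk); axes as the plate's. The recess is 51 mm across and 7 mm deep with a flat, bright-machined floor, its rim flush with the plate's top. It lies 12.5 mm from the plate's centre toward plate -x.
- ring_gauge: Loose plain steel ring gauge with knurled outside, 46 mm outer diameter, 16 mm high, about 0.16 kg. Lies flat on the plate 60 to 90 mm from the recess. Origin at the centre of its underside, z is its axis. Seated in the recess it stands 9 mm proud of the plate's top, its underside 7 mm below it.
- flange: Loose brass-coloured turned flange with a hub, 40 mm diameter, 16 mm high, standing on the plate on the other side of the recess from the ring. Origin at the centre of its underside. Must stay where it is.
- pivot (a point): Top of the swing finger's fixed pivot, 52.5 mm from the recess centre toward plate +x, 19 mm above the plate's top; a screw head 10 mm across rises 2 mm above it. The finger is a flat bar 12 mm wide, reaching 40 mm from the pivot, 11 to 19 mm above the plate's top: it passes over a seated ring, not over one still on the plate's top.
- clamp_pin (a point): Middle of the upright black pin on the swing finger: 10 mm diameter, 20 mm tall, from 19 to 39 mm above the plate's top; its axis is 32 mm from the pivot's axis. It moves with the finger.
- clamp (a joint): Angle of the steel swing finger about its vertical pivot, rad. 0 = fully closed, at its stop, pointing from the pivot to plate -x over the seated ring's edge; grows counter-clockwise seen from above (at 1.57 it points to plate -y), stop at 2.6. Starts open, at 1.7 to 2.3. Light friction, about 1.3 N at the pin; stays where it is left.
Things that resemble listed ones, but are neither listed nor needed, are in the scene too. Of the things that look like the ring_gauge, the largest one is meant.

How it is judged:
By the outcome, as a careful person would: the job done as asked, in the order asked, and still so for the second after the job is handed in, with the robot touching nothing.
It also fails if it takes over 61 s, if anything falls off the work surface, if the arm or the gripper's body presses on something with over 40 N, if the wrist force passes 120 N, or if a joint passes its speed limit or range.

### The arm

A 7-joint arm with a two-finger parallel gripper is mounted at the origin on a cart in front of the work surface, level with it; the furniture and walls round the work are solid. World frame = base frame: x ahead of the robot, y to its left, z up, the work surface at z = 0. Lengths are in m, angles in rad, forces in N, time in s.
With the tool pointing down it reaches from about 0.425 to 0.925 m from the base axis. Payload 6.8 kg.
Tool frame: the origin (TCP) lies between the finger pads; the fingertips stand 17 mm ahead of it and the grasp point (between the pads) lies 2 mm behind it; x points along the fingers, y is the direction in which the jaws open and shut, and the axes are right-handed (so a half turn about x gives the same grasp; the last joint's range is limited). The gripper opens to 85 mm and grips with 20 to 120 N. Pads are 22 mm wide; open, the fingers measure 114 mm over their backs; the gripper's body (76 mm by 85 mm) begins 54 mm behind the grasp point. The pads swing forward as they close: fully open they stand 13 mm farther back than shut.
Start: joints at [1.093, 0.477, 0.022, 1.555, -0.011, 1.109, -0.083], TCP at [0.244, -0.629, 0.248] pointing down, gripper open.
Joint ranges: [-2.96, 2.96], [-0.34, 2.1], [-1.41, 1.46], [0.24, 2.44], [-1.37, 4.51], [0.17, 1.92], [-2.96, 2.96]. Speed limits (rad/s): [2.39, 2.39, 3.14, 3.14, 3.14, 3.14, 3.14].

### API

Orientations are given as a rotation vector (axis times angle).
In Python, from bench import r gives the robot as it stands. The module is installed in compiled form; this text tells all that it offers.
- The arm moves only by the tool apply_moves, never from a script. Its argument "increments" is text: rows parted by semicolons, each of 7 numbers parted by spaces: the finger opening in mm, from 0 to 85.4, then the shift along the tool's x, y, z normalised to -1 to 1, where 1 is 100 cm, then the turn, a rotation vector about the tool's x, y, z normalised to -1 to 1, where 1 is 0.12 rad. In form: gripper x y z wx wy wz; .... A call has exactly 8 rows; each row shifts and turns the commanded pose from where the row before left it, along the tool's axes as they then stand; what a row does not reach is not made up. A row lasts 1/10 s, in which the tool goes at most 50 mm and 8.59 degrees, less where a joint would pass 70% of its speed; a pose out of reach is approached as far as the arm can. A call with a number of a shift or a turn outside -1 to 1 is refused whole. A call with a gripper value outside its range is refused whole. The fingers move at their own pace and stop on an object; "squeeze" is the grip in N (left out, the last holds). Time passes only in rows, so rows that do not move let the fingers close, or fill a call up. It gives the time, the measured TCP pose, the force and the opening at its end, in the units of the state.
- r.get_obs(): the state, without advancing time (a new reading comes with each control period).
- r.grab_frame(name): name is "scene" or "top" or "wrist"; returns a dict with "color" (384x512x3 uint8, blue, green, red), "fx", "fy", "cx", "cy" (pixels), "origin" and "orientation" of the camera in the world. Camera axes: x right, y up, looking along -z (the intrinsics and any distortion apply to the point x, -y, -z); pixel columns grow to the right and rows downward; lengths in m; the calibration is good to about 2 mm. A picture is of the moment at which its call begins. There is no depth.
- r.hand_in(): hands the job in, once; it reports no verdict.
The state is a dict: "clock": time; "joints": joint angles; "qvel": joint speeds; "tau": joint torques, N m; "tcp_pos": TCP position; "orientation": TCP orientation; "contact_force": force on the tool from outside, world axes, zero at the start; "moment": the same for the moment, N m; "grip_width": finger opening in m.
Only numpy, scipy, OpenCV 4.12 (cv2) and the standard library are available. Lean on these libraries where they do the work, as an engineer would, in place of code of your own. Each camera call takes 0.05 s, during which the arm holds its last target. There are 200 camera calls.

## Working session

There is one attempt and no reset: what is moved stays moved. The work goes in short steps, Python scripts to look and compute and a tool call to move; the robot and the scene stay as the last step left them, time stands still between calls to the robot, and variables do not carry over. Pictures are saved under pics/ and viewed, about 8 in all and at most 12, crops included, and the job is handed in when it is done.

Besides the shell and the picture viewer there is one more tool, called after "Call:" as name(argument=value, ...), one argument or row to a line, values as JSON. apply_moves: Moves the arm, as the interface text tells. Scaled input: -1 to 1 covers 100 cm each way for a shift and 0.12 rad each way for a turn. Its arguments: {"type":"object","properties":{"increments":{"type":"string"},"squeeze":{"type":"number"}},"required":["increments"]}

```bash
mkdir -p pics; cat > h.py <<'E'
import numpy as np, cv2
from scipy.spatial.transform import Rotation as R
from bench import r
def rot(o):
    o=np.array(o,float)
    return o if o.shape==(3,3) else (R.from_rotvec(o).as_matrix() if o.size==3 else R.from_quat(o).as_matrix())
def ray(f,u,v,z):
    d=rot(f["orientation"])@np.array([(u-f["cx"])/f["fx"],-(v-f["cy"])/f["fy"],-1.])
    o=np.array(f["origin"]); return o+d*(z-o[2])/d[2]
def proj(f,p):
    c=rot(f["orientation"]).T@(np.array(p)-np.array(f["origin"]))
    return f["cx"]+f["fx"]*c[0]/-c[2], f["cy"]-f["fy"]*c[1]/-c[2]
E
python3 - <<'E'
from h import *
o=r.get_obs(); print(o)
fs=[r.grab_frame(n) for n in("scene","top")]
for n,f in zip(("scene","top"),fs):
    print(n,{k:v for k,v in f.items() if k!="color"}); cv2.imwrite(f"pics/{n}0.png",f["color"])
E
```

```text
{'clock': 0.0, 'joints': array([ 1.09292651,  0.47781023,  0.02232429,  1.55645091, -0.011508  ,
        1.10927389, -0.08308617]), 'qvel': array([-0.00146927,  0.00114075, -0.00023964, -0.00027038,  0.00119663,
        0.00061546,  0.00148972]), 'tau': array([-1.32132760e-05, -5.96452975e+01,  1.60813518e+00, -2.81196767e+01,
        1.25167030e-02,  9.43826220e-03,  4.36247979e-05]), 'tcp_pos': array([ 0.2437448 , -0.62886014,  0.24731881]), 'orientation': array([ 2.01972523,  0.37967087, -2.02065357]), 'contact_force': array([-0.07791135,  0.14744593, -0.29304598]), 'moment': array([ 0.0213568 , -0.01130623,  0.00807257]), 'grip_width': 0.08552633331659575}
scene {'fx': 499.17280649680737, 'fy': 499.17280649680737, 'cx': 257.84057905284817, 'cy': 194.46701124587423, 'origin': array([0.03796465, 0.44226635, 0.55478331]), 'orientation': array([ 0.44869682, -1.10783322, -2.12168313])}
top {'fx': 405.8277510339892, 'fy': 405.8277510339892, 'cx': 257.7734789025014, 'cy': 183.92891103733365, 'origin': array([ 0.46033127, -0.03059937,  0.90794739]), 'orientation': array([ 0.01895259, -0.07019598, -1.57540721])}
```

View pics/top0.png

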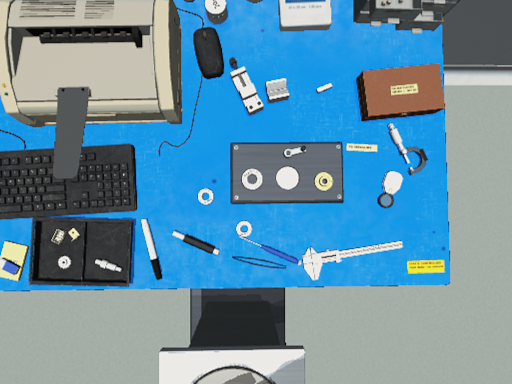

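View pics/scene0.png

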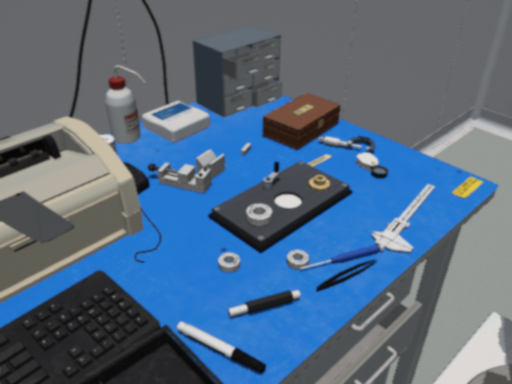

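The top view shows the ring gauge at about (252,179), recess (288,178), flange (324,181) and the finger from pivot (288,154) to (303,149). The plate corners are near (231,142) to (343,203). Next I measure these.

```bash
python3 - <<'E'
from h import *
f=r.grab_frame("top"); im=f["color"]; 
x0,y0=222,132; c=cv2.resize(im[y0:212,x0:352],None,fx=6,fy=6,interpolation=cv2.INTER_CUBIC)
cv2.imwrite("pics/topc.png",c)
hsv=cv2.cvtColor(im,cv2.COLOR_BGR2HSV)
# plate: not blue, within crop
nb=((hsv[...,1]<110)|(hsv[...,2]<90)).astype(np.uint8); m=np.zeros_like(nb); m[134:212,224:346]=nb[134:212,224:346]
cs,_=cv2.findContours(m,0,1); k=max(cs,key=cv2.contourArea); rc=cv2.minAreaRect(k); b=cv2.boxPoints(rc); print(rc)
print("base corners z=.008",[ray(f,*p,.008)[:2].round(4) for p in b])
P=ray(f,*rc[0],.012); print("ctr",P)
g=cv2.cvtColor(im,cv2.COLOR_BGR2GRAY); br=((g>125)&(m>0)).astype(np.uint8)
cs,_=cv2.findContours(br,0,1)
for k in cs:
    if cv2.contourArea(k)>15:
        (u,v),rad=cv2.minEnclosingCircle(k); M=cv2.moments(k); u2,v2=M['m10']/M['m00'],M['m01']/M['m00']
        print((u2,v2),rad,cv2.contourArea(k),[ray(f,u2,v2,z)[:2].round(4) for z in(.02,.036)],"bbox",cv2.boundingRect(k))
E
```

```text
((286.3871765136719, 172.53880310058594), (60.11996078491211, 111.32522583007812), 89.45948028564453)
base corners z=.008 [array([6.03e-01, 3.00e-04]), array([ 0.6052, -0.2498]), array([ 0.47  , -0.2487]), array([ 0.4691, -0.0006])]
ctr [ 0.53620613 -0.12372381  0.012     ]
(323.456450556647, 180.88474132285526) 9.527482032775879 254.5 [array([ 0.5168, -0.2047]), array([ 0.5158, -0.2015])] bbox (315, 172, 18, 19)
(251.91354322838578, 178.5887056471764) 10.7977876663208 333.5 [array([ 0.5225, -0.0469]), array([ 0.5214, -0.0466])] bbox (242, 168, 21, 22)
(287.02721088435374, 177.63520408163265) 11.706686019897461 392.0 [array([ 0.5243, -0.1242]), array([ 0.5231, -0.1225])] bbox (276, 166, 23, 24)
(291.77425044091706, 151.4691358024691) 9.069435119628906 94.5 [array([ 0.5822, -0.1353]), array([ 0.58  , -0.1334])] bbox (284, 147, 19, 10)
```

View pics/topc.png

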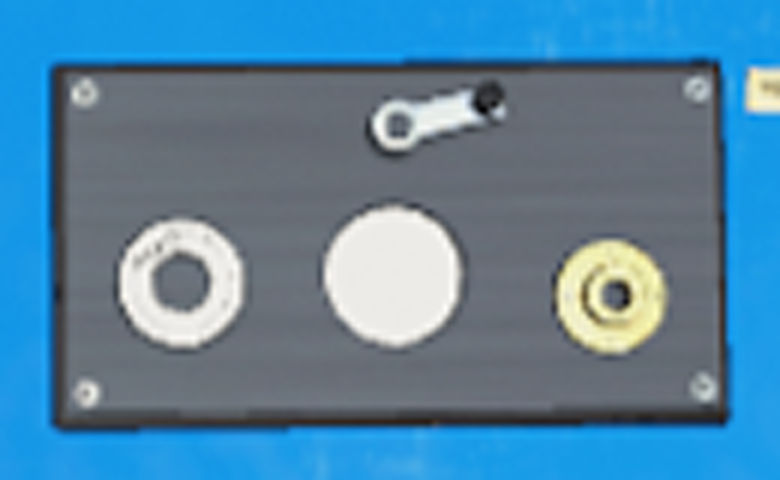

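The crop shows the ring at (180,282), recess (393,277), flange (612,296), pivot (397,125) and black pin (490,97), at 6x scale. Ring to recess measures 77 mm and the plate yaw is about 0.

```bash
python3 - <<'E'
from h import *
f=r.grab_frame("top")
print("pivot",ray(f,222+397/6,132+125/6,.041),"pin",ray(f,222+490/6,132+97/6,.059))
o=r.get_obs(); A=rot(o["orientation"]); print(A.round(3))
for yx in(1,-1):
    T=np.array([[0,0,-1],[yx,0,0],[0,yx,0]],float).T  # cols x,y,z
    T=np.column_stack([[0,0,-1],[yx,0,0],np.cross([0,0,-1],[yx,0,0])])
    print(yx,"turn tool rv",R.from_matrix(A.T@T).as_rotvec().round(3),"shift tool",(A.T@(np.array([.5215,.012,.2])-o["tcp_pos"])).round(4))
w=r.grab_frame("wrist"); print(w["origin"],rot(w["orientation"]).round(2),o["tcp_pos"])
E
```

```text
pivot [ 0.57634692 -0.124989    0.041     ] pin [ 0.58380683 -0.15600905  0.059     ]
[[-0.     0.361 -0.932]
 [ 0.001 -0.932 -0.361]
 [-1.    -0.001  0.   ]]
1 turn tool rv [-1.201e+00 -1.000e-03  1.000e-03] shift tool [ 0.0482 -0.4973 -0.4906]
-1 turn tool rv [1.941e+00 1.000e-03 1.000e-03] shift tool [ 0.0482 -0.4973 -0.4906]
[ 0.31611868 -0.60201854  0.37284816] [[ 0.36  0.89  0.28]
 [-0.93  0.35  0.11]
 [-0.   -0.3   0.95]] [ 0.24383206 -0.62906804  0.2477053 ]
```

```bash
python3 - <<'E'
from h import *
f=r.grab_frame("top"); s=r.grab_frame("scene")
for z in (0,.08,.15,.2,.25): print(z,"top(182,122)",ray(f,182,122,z)[:2].round(3),"top(182,60)",ray(f,182,60,z)[:2].round(3))
# project those candidates to scene
for z in (0,.08,.15,.2,.25): print(z,np.round(proj(s,ray(f,182,122,z))),np.round(proj(s,ray(f,182,60,z))))
cv2.imwrite("pics/sc.png",cv2.resize(s["color"][90:290,0:260],None,fx=3,fy=3))
E
```

```text
0 top(182,122) [0.652 0.109] top(182,60) [0.794 0.11 ]
0.08 top(182,122) [0.635 0.097] top(182,60) [0.765 0.097]
0.15 top(182,122) [0.62  0.086] top(182,60) [0.739 0.087]
0.2 top(182,122) [0.61  0.078] top(182,60) [0.721 0.079]
0.25 top(182,122) [0.599 0.071] top(182,60) [0.702 0.071]
0 [143. 232.] [100. 197.]
0.08 [149. 195.] [107. 165.]
0.15 [155. 160.] [114. 134.]
0.2 [160. 132.] [120. 109.]
0.25 [165. 102.] [126.  81.]
```

View pics/sc.png

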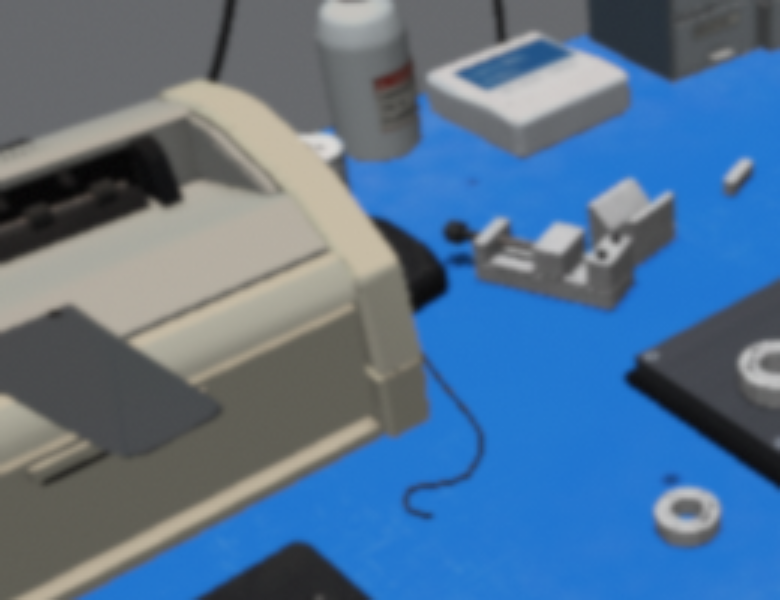

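The printer starts at about x>0.60, y>0.08, so it is clear of the approach.

Call:
apply_moves(
  increments="30 0 -0.031 -0.0307 0 0 0;30 0 -0.031 -0.0307 0 0 0;30 0 -0.031 -0.0307 0 0 0;30 0 -0.031 -0.0307 0 0 0;30 0 -0.031 -0.0307 0 0 0;30 0 -0.031 -0.0307 0 0 0;30 0 -0.031 -0.0307 0 0 0;30 0 -0.031 -0.0307 0 0 0",
)

```text
clock: 1.15
tcp_pos: [0.3838, -0.3078, 0.2486]
orientation: [2.02, 0.377, -2.019]
contact_force: [2.1, -0.8, -0.4]
grip_width: 0.0297
```

Call:
apply_moves(
  increments="30 0 -0.031 -0.0307 0 0 0;30 0 -0.031 -0.0307 0 0 0;30 0 -0.031 -0.0307 0 0 0;30 0 -0.031 -0.0307 0 0 0;30 0 -0.031 -0.0307 0 0 0;30 0 -0.031 -0.0307 0 0 0;30 0 -0.031 -0.0307 0 0 0;30 0 -0.031 -0.0307 0 0 0",
)

```text
clock: 1.95
tcp_pos: [0.5233, 0.0122, 0.2486]
orientation: [2.02, 0.377, -2.019]
contact_force: [1.1, -0.5, 0.5]
grip_width: 0.0303
```

Call:
apply_moves(
  increments="30 0 0 0 -1 0 0;30 0 0 0 -1 0 0;30 0 0 0 -1 0 0;30 0 0 0 -1 0 0;30 0 0 0 -1 0 0;30 0 0 0 -1 0 0;30 0 0 0 -1 0 0;30 0 0 0 -1 0 0",
)

```text
clock: 2.75
tcp_pos: [0.5227, 0.0105, 0.2484]
orientation: [1.381, 1.088, -1.381]
contact_force: [-0.2, -0.5, -0.2]
grip_width: 0.0301
```

Call:
apply_moves(
  increments="30 0 0 0 -1 0 0;30 0 0 0 -1 0 0;30 0 0 0 0 0 0;30 0 0 0 0 0 0;30 0 0 0 0 0 0;30 0 0 0 0 0 0;30 0 0 0 0 0 0;30 0 0 0 0 0 0",
)

```text
clock: 3.55
tcp_pos: [0.5227, 0.0107, 0.2483]
orientation: [1.21, 1.208, -1.21]
contact_force: [-0.4, -0.9, -0.5]
grip_width: 0.0301
```

```bash
python3 - <<'E'
from h import *
o=r.get_obs(); print(o["clock"],o["tcp_pos"],rot(o["orientation"]).round(4),o["grip_width"],o["joints"].round(2),o["contact_force"])
f=r.grab_frame("wrist"); im=f["color"]; cv2.imwrite("pics/w1.png",im)
for n,p in dict(ring=(.5214,-.0466,.036),rec=(.5238,-.124,.02),pin=(.5838,-.156,.059),tip=o["tcp_pos"]-[0,0,.017]).items(): print(n,np.round(proj(f,p)))
E
```

```text
3.55 [0.52273354 0.01067072 0.24832725] [[ 1.0e-04  1.0e+00 -1.4e-03]
 [-0.0e+00 -1.4e-03 -1.0e+00]
 [-1.0e+00  1.0e-04  0.0e+00]] 0.03005747799527077 [ 0.34  0.28 -0.57  1.89  0.17  1.03 -0.3 ] [-0.35199975 -0.91385423 -0.46079044]
ring [257. 216.]
rec [259. 265.]
pin [306. 303.]
tip [257. 251.]
```

View pics/w1.png

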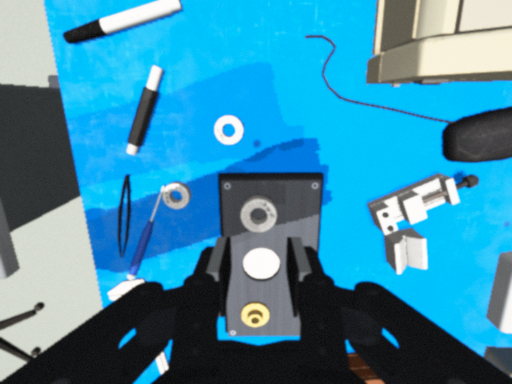

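The wrist view agrees: ring at (258,215), recess (262,263) and flange (255,315), all close to the predicted points. I'll refine with centroids and then descend.

```bash
cat >> h.py <<'E'
def blobs(f,zs=(.02,.036),box=(200,150,340,300),th=125,amin=60):
    g=cv2.cvtColor(f["color"],cv2.COLOR_BGR2GRAY); hs=cv2.cvtColor(f["color"],cv2.COLOR_BGR2HSV)
    m=((g>th)&(hs[...,1]<60)).astype(np.uint8); k=np.zeros_like(m); a,b,c,d=box; k[b:d,a:c]=m[b:d,a:c]
    for q in cv2.findContours(k,0,1)[0]:
        if cv2.contourArea(q)>amin:
            e=cv2.fitEllipse(q); print(np.round(e[0],1),np.round(e[1],1),[ray(f,*e[0],z)[:2].round(4) for z in zs])
E
python3 - <<'E'
from h import *
f=r.grab_frame("wrist"); print(f["fx"]); blobs(f); blobs(r.grab_frame("top"))
E
```

```text
292.5452362897626
[269.1 249.5] [74.7 99.3] [array([ 0.5378, -0.1008]), array([ 0.5372, -0.0923])]
[323.9 292.9] [13.4 39.1] [array([ 0.2731, -0.2019]), array([ 0.2765, -0.1988])]
[318.7 261.1] [28. 38.] [array([ 0.3416, -0.1917]), array([ 0.3438, -0.1888])]
[287.  177.7] [22.1 22.6] [array([ 0.5242, -0.1242]), array([ 0.5231, -0.1225])]
[290.4 152.5] [ 5.9 18.4] [array([ 0.5799, -0.1323]), array([ 0.5777, -0.1305])]
[253.9 164.4] [19.9 49.2] [array([ 0.5538, -0.0515]), array([ 0.5521, -0.0512])]
[231.3 243.7] [ 70.8 184.6] [array([ 0.3811, -0.0014]), array([ 0.3825, -0.0019])]
```

Call:
apply_moves(
  increments="30 0.025 0 0 0 0 0;30 0.025 0 0 0 0 0;30 0.025 0 0 0 0 0;30 0.025 0 0 0 0 0;30 0.025 0 0 0 0 0;30 0.025 0 0 0 0 0;30 0.025 0 0 0 0 0;30 0 0 0 0 0 0",
)

```text
clock: 4.5
tcp_pos: [0.5205, 0.0103, 0.0706]
orientation: [1.207, 1.213, -1.214]
contact_force: [0.1, -0.2, -0.4]
grip_width: 0.0301
```

Call:
apply_moves(
  increments="30 0.005 0 0 0 0 0;30 0.005 0 0 0 0 0;30 0.005 0 0 0 0 0;30 0 0 0 0 0 0;30 0 0 0 0 0 0;30 0 0 0 0 0 0;30 0 0 0 0 0 0;30 0 0 0 0 0 0",
)

```text
clock: 5.3
tcp_pos: [0.5228, 0.0106, 0.0585]
orientation: [1.21, 1.208, -1.21]
contact_force: [-0.4, 0.1, -0.4]
grip_width: 0.0301
```

```bash
python3 - <<'E'
from h import *
o=r.get_obs(); print(o["tcp_pos"],o["contact_force"])
f=r.grab_frame("wrist"); s=r.grab_frame("scene")
a=cv2.resize(f["color"][150:384,130:390],(600,540)); x0,y0=170,130
b=cv2.resize(s["color"][y0:y0+135,x0:x0+150],(600,540),interpolation=cv2.INTER_CUBIC)
cv2.imwrite("pics/s2.png",b); cv2.imwrite("pics/w2.png",a)
t=o["tcp_pos"]
for dx in(-.015,.015):
  for zz in(.017,.027):
    p=np.array(proj(s,t+[dx,-.011,-zz])); print(dx,zz,((p-[x0,y0])*4).round())
for n,p in dict(ring=(.5214,-.0466,.036),rec=(.5238,-.124,.02)).items(): print(n,((np.array(proj(s,p))-[x0,y0])*4).round())
E
```

```text
[0.52284304 0.01063567 0.05848705] [-0.41161473  0.08443666 -0.4006119 ]
-0.015 0.017 [302. 374.]
-0.015 0.027 [302. 393.]
0.015 0.017 [253. 342.]
0.015 0.027 [254. 360.]
ring [359. 324.]
rec [475. 279.]
```

View pics/s2.png

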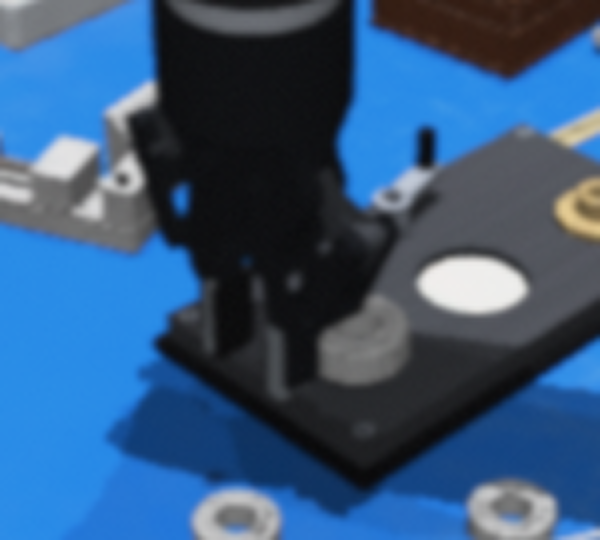

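The scene crop shows the fingertips at about (280,395), clear of the ring at (365,340). The tips are roughly 4 mm shorter than nominal because the gripper is part open. Descending 18 mm, then approaching.

Call:
apply_moves(
  increments="30 0.005 0 0 0 0 0;30 0.005 0 0 0 0 0;30 0.005 0 0 0 0 0;30 0.003 0 0 0 0 0;30 0 0 0 0 0 0;30 0 0 0.006 0 0 0;30 0 0 0.006 0 0 0;30 0 0 0 0 0 0",
)

```text
clock: 6.2
tcp_pos: [0.5228, -0.003, 0.0404]
orientation: [1.211, 1.207, -1.212]
contact_force: [-0.4, 0.6, -1.4]
grip_width: 0.03
```

Call:
apply_moves(
  increments="30 0 0 0.004 0 0 0;30 0 0 0.004 0 0 0;30 0 0 0.004 0 0 0;30 0 0 0.004 0 0 0;30 0 0 0.004 0 0 0;30 0 0 0.004 0 0 0;30 0 0 0.004 0 0 0;30 0 0 0.004 0 0 0",
)

```text
clock: 7.0
tcp_pos: [0.5227, -0.0336, 0.0403]
orientation: [1.21, 1.209, -1.21]
contact_force: [-0.3, 0.6, 1.0]
grip_width: 0.0296
```

```bash
python3 - <<'E'
from h import *
o=r.get_obs(); print(o["tcp_pos"],o["contact_force"])
f=r.grab_frame("wrist"); s=r.grab_frame("scene")
x0,y0=170,130
b=cv2.resize(s["color"][y0:y0+135,x0:x0+150],(480,432),interpolation=cv2.INTER_CUBIC)
a=f["color"][100:380,100:420]; a=cv2.resize(a,(320,280)); a=np.vstack([a,np.zeros((152,320,3),np.uint8)])
cv2.imwrite("pics/s3.png",np.hstack([b,a]))
E
```

```text
[ 0.52267047 -0.03361733  0.04030021] [-0.2701316   0.61144771  1.01260625]
```

View pics/s3.png

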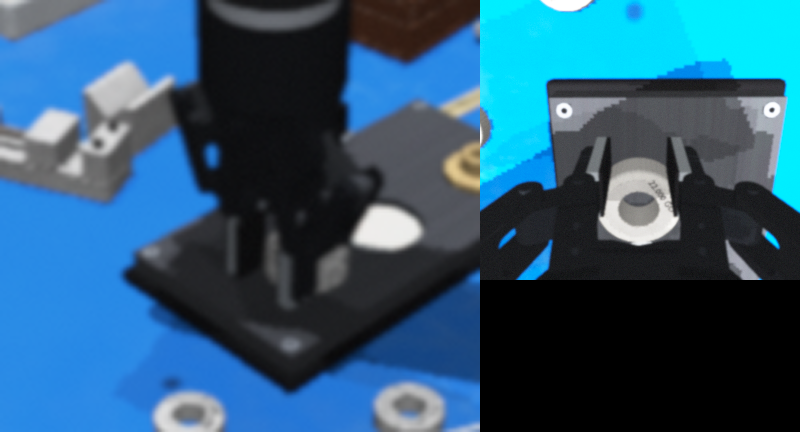

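In this view the ring sits between and ahead of the two fingertips (wrist crop at (638,205)), centred on them. Continuing the push.

Call:
apply_moves(
  increments="30 0 0.0002 0.006 0 0 0;30 0 0.0002 0.006 0 0 0;30 0 0.0002 0.006 0 0 0;30 0 0.0002 0.006 0 0 0;30 0 0.0002 0.006 0 0 0;30 0 0.0002 0.006 0 0 0;30 0 0 0.006 0 0 0;30 0 0 0 0 0 0",
)

```text
clock: 7.9
tcp_pos: [0.5238, -0.0767, 0.0403]
orientation: [1.211, 1.208, -1.211]
contact_force: [-0.4, 0.2, 0.2]
grip_width: 0.0301
```

```bash
python3 - <<'E'
from h import *
o=r.get_obs(); print(o["tcp_pos"],o["contact_force"])
f=r.grab_frame("wrist"); s=r.grab_frame("scene")
x0,y0=190,130
b=cv2.resize(s["color"][y0:y0+115,x0:x0+128],(480,432),interpolation=cv2.INTER_CUBIC)
a=f["color"][170:384,170:328]; a=cv2.resize(a,(319,432))
cv2.imwrite("pics/s4.png",np.hstack([b,a]))
t=o["tcp_pos"];k=432/214
for n,p in dict(ring=(t[0],t[1]-.0284,.036),rec=(.5238,-.124,.02)).items(): print(n,((np.array(proj(f,p))-[170,170])*k+[480,0]).round())
E
```

```text
[ 0.5237851  -0.07670156  0.04028531] [-0.40370789  0.22011745  0.15382334]
ring [656. 283.]
rec [656. 300.]
```

View pics/s4.png

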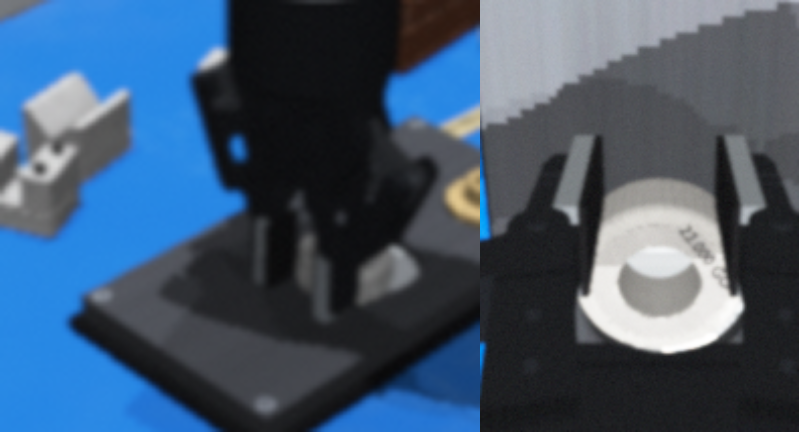

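The ring is now partly over the recess, its centre at (661,283) as predicted. Finishing the push slowly.

Call:
apply_moves(
  increments="30 0 0 0.003 0 0 0;30 0 0 0.003 0 0 0;30 0 0 0.003 0 0 0;30 0 0 0.003 0 0 0;30 0 0 0.002 0 0 0;30 0 0 0.002 0 0 0;30 0 0 0.002 0 0 0;30 0 0 0 0 0 0",
)

```text
clock: 8.8
tcp_pos: [0.5236, -0.094, 0.0402]
orientation: [1.21, 1.208, -1.211]
contact_force: [0.8, -0.7, -0.1]
grip_width: 0.0299
```

```bash
python3 - <<'E'
from h import *
o=r.get_obs(); print(o["tcp_pos"],o["contact_force"])
f=r.grab_frame("wrist"); s=r.grab_frame("scene")
x0,y0=190,130
b=cv2.resize(s["color"][y0:y0+115,x0:x0+128],(480,432),interpolation=cv2.INTER_CUBIC)
a=f["color"][170:384,170:328]; a=cv2.resize(a,(319,432))
cv2.imwrite("pics/s5.png",np.hstack([b,a]))
t=o["tcp_pos"];k=432/214
for n,p in dict(up=(t[0],t[1]-.0284,.036),seated=(.5238,-.124,.029)).items(): print(n,((np.array(proj(f,p))-[170,170])*k+[480,0]).round())
E
```

```text
[ 0.52363125 -0.09396737  0.04018901] [ 0.77335164 -0.73215533 -0.1117784 ]
up [656. 284.]
seated [656. 271.]
```

View pics/s5.png

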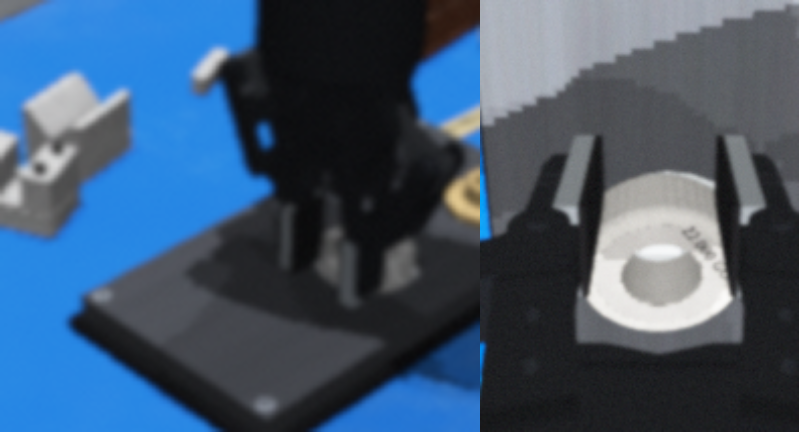

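The ring is tilting into the recess, its front edge dipped at (663,330). A few more millimetres.

Call:
apply_moves(
  increments="30 0 0 0.001 0 0 0;30 0 0 0.001 0 0 0;30 0 0 0.001 0 0 0;30 0 0 0 0 0 0;30 0 0 0 0 0 0;30 0 0 0 0 0 0;30 0 0 0 0 0 0;30 0 0 0 0 0 0",
)

```text
clock: 9.7
tcp_pos: [0.5238, -0.0964, 0.0403]
orientation: [1.21, 1.209, -1.21]
contact_force: [1.2, 0.9, -0.1]
grip_width: 0.0299
```

```bash
python3 - <<'E'
from h import *
o=r.get_obs(); print(o["tcp_pos"],o["contact_force"])
f=r.grab_frame("wrist"); s=r.grab_frame("scene")
cv2.imwrite("pics/w6.png",f["color"]);cv2.imwrite("pics/s6.png",s["color"])
p=cv2.imread("pics/s5.png")
g=cv2.cvtColor(f["color"],cv2.COLOR_BGR2GRAY); c=int(round(170+183*158/319))
print(c); print(g[245:345,c].tolist())
h=cv2.cvtColor(p,cv2.COLOR_BGR2GRAY); print(h[150:352:2,480+183].tolist())
E
```

```text
[ 0.52382329 -0.09640841  0.04031592] [ 1.16480163  0.93145928 -0.14552194]
261
[83, 83, 81, 80, 82, 99, 124, 145, 149, 151, 153, 154, 153, 151, 156, 163, 175, 192, 203, 213, 220, 219, 216, 216, 216, 215, 208, 203, 204, 205, 206, 207, 207, 203, 203, 207, 225, 241, 248, 250, 250, 249, 249, 248, 248, 248, 248, 248, 247, 246, 237, 227, 210, 177, 155, 151, 151, 152, 152, 154, 154, 156, 153, 156, 155, 154, 152, 156, 157, 163, 185, 214, 231, 235, 235, 235, 235, 235, 234, 235, 237, 238, 240, 243, 240, 229, 172, 118, 107, 105, 107, 103, 104, 103, 103, 107, 103, 103, 99, 78]
[81, 80, 80, 82, 80, 82, 81, 79, 82, 87, 115, 152, 165, 163, 164, 167, 167, 168, 166, 167, 166, 169, 168, 167, 168, 168, 171, 177, 188, 198, 205, 209, 215, 216, 214, 212, 206, 198, 196, 199, 200, 200, 201, 201, 201, 201, 206, 221, 237, 246, 247, 246, 239, 230, 219, 200, 179, 168, 168, 170, 170, 171, 172, 173, 174, 174, 174, 174, 173, 174, 174, 172, 171, 171, 174, 173, 170, 178, 200, 224, 232, 232, 232, 232, 232, 233, 236, 238, 237, 227, 194, 142, 109, 103, 102, 102, 103, 101, 103, 103, 97]
```

The visible ring wall shrank from about 16 to 9 mm, as expected for a seated ring. Backing off, lifting, closing and turning the tool 52° for the pin push.

Call:
apply_moves(
  increments="30 0 0 -0.006 0 0 0;30 0 0 -0.006 0 0 0;30 -0.02 0 0 0 0 0;30 -0.03 0 0 0 0 0;30 -0.03 0 0 0 0 0;0 0 0 0 -1 0 0;0 0 0 0 -1 0 0;0 0 0 0 -1 0 0",
)

```text
clock: 10.6
tcp_pos: [0.5238, -0.0837, 0.1207]
orientation: [0.936, 1.359, -0.936]
contact_force: [0.5, 0.7, -0.4]
grip_width: -0.0001
```

Call:
apply_moves(
  increments="0 0 0 0 -1 0 0;0 0 0 0 -1 0 0;0 0 0 0 -1 0 0;0 0 0 0 -1 0 0;0 0 0 0 -0.56 0 0;0 0 0 0 0 0 0;0 0 0 0 0 0 0;0 0 0 0 0 0 0",
)

```text
clock: 11.4
tcp_pos: [0.5238, -0.0841, 0.1203]
orientation: [0.521, 1.507, -0.521]
contact_force: [-0.3, 0.1, -0.7]
grip_width: -0.0
```

```bash
cat >> h.py <<'E'
def to(p):
    o=r.get_obs(); A=rot(o["orientation"]); print(o["clock"],o["tcp_pos"].round(4),"F",o["contact_force"].round(2),"shift tool",(A.T@(np.array(p)-o["tcp_pos"])).round(4)); return A
E
python3 - <<'E'
from h import *
A=to((.608,-.174,.12)); print(A.round(3)); print(r.get_obs()["joints"].round(2))
E
```

```text
11.4 [ 0.5238 -0.0841  0.1203] F [-0.28  0.08 -0.72] shift tool [ 0.0003 -0.0187  0.1217]
[[ 0.     0.618  0.786]
 [-0.     0.786 -0.618]
 [-1.    -0.     0.   ]]
[ 0.61  0.51 -0.72  1.97  0.45  0.83  0.54]
```

Call:
apply_moves(
  increments="0 0 -0.0031 0.02 0 0 0;0 0 -0.0031 0.02 0 0 0;0 0 -0.0031 0.02 0 0 0;0 0 -0.0031 0.02 0 0 0;0 0 -0.0031 0.02 0 0 0;0 0 -0.0031 0.0217 0 0 0;0 0 0 0 0 0 0;0 0 0 0 0 0 0",
)

```text
clock: 12.2
tcp_pos: [0.608, -0.1739, 0.12]
orientation: [0.521, 1.508, -0.521]
contact_force: [0.4, 1.1, 0.0]
grip_width: 0.0
```

```bash
python3 - <<'E'
from h import *
to((.608,-.174,.065))
f=r.grab_frame("wrist"); t=r.grab_frame("top")
P=dict(ring=(.5238,-.124,.029),pin=(.5838,-.155,.059),piv=(.5763,-.124,.041),flange=(.5158,-.2015,.036))
a=t["color"][120:220,220:350]
a=cv2.resize(a,(390,300)); cv2.imwrite("pics/w7.png",np.hstack([cv2.resize(f["color"],(400,300)),a]))
for n,p in P.items(): print(n,np.round(proj(f,p))*.78,np.round((np.array(proj(t,p))-[220,120])*3+[400,0]))
E
```

```text
12.2 [ 0.608  -0.1739  0.12  ] F [0.4  1.05 0.01] shift tool [ 0.055  -0.0001  0.0001]
ring [187.2   55.38] [602. 173.]
pin [201.24 137.28] [650.  85.]
piv [223.86 104.52] [603.  99.]
flange [114.66 104.52] [710. 183.]
```

View pics/w7.png

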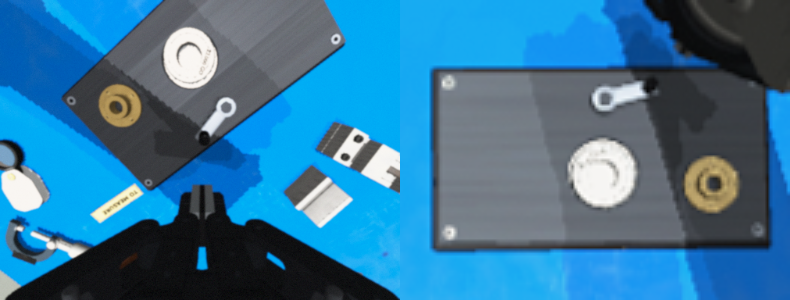

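The wrist and top views show the ring seated concentric in the recess ((188,57) / (602,173)), the flange unmoved at (712,184), and the pin at (650,85), as predicted. Descending and computing arc increments.

Call:
apply_moves(
  increments="0 0.02 0 0 0 0 0;0 0.02 0 0 0 0 0;0 0.01 0 0 0 0 0;0 0.006 0 0 0 0 0;0 0 0 0 0 0 0;0 0 0 0 0 0 0;0 0 0 0 0 0 0;0 0 0 0 0 0 0",
)

```text
clock: 13.1
tcp_pos: [0.6086, -0.1742, 0.0651]
orientation: [0.52, 1.506, -0.52]
contact_force: [0.5, 0.3, 0.2]
grip_width: 0.0001
```

```bash
python3 - <<'E'
from h import *
A=to((.5964,-.165,.064)); p=r.get_obs()["tcp_pos"]; n=-A[:,2]
piv=np.array([.5763,-.124,.064])
for i,th in enumerate(np.linspace(1.81,0,17)):
    q=piv+.032*np.array([-np.cos(th),-np.sin(th),0])-.016*n; q[2]=.064
    print(i,round(th,2),q.round(4),(A.T@(q-p)).round(4)); p=q
E
```

```text
13.1 [ 0.6086 -0.1742  0.0651] F [0.51 0.32 0.21] shift tool [ 0.001  -0.0003 -0.0153]
0 1.81 [ 0.5965 -0.165   0.064 ] [ 0.001  -0.0002 -0.0152]
1 1.7 [ 0.5929 -0.1656  0.064 ] [-0.     -0.0027 -0.0024]
2 1.58 [ 0.5893 -0.1659  0.064 ] [-0.     -0.0024 -0.0027]
3 1.47 [ 0.5857 -0.1657  0.064 ] [-0.     -0.0021 -0.0029]
4 1.36 [ 0.5821 -0.1651  0.064 ] [-0.     -0.0018 -0.0032]
5 1.24 [ 0.5786 -0.1642  0.064 ] [-0.     -0.0014 -0.0033]
6 1.13 [ 0.5753 -0.1628  0.064 ] [-0.     -0.001  -0.0035]
7 1.02 [ 0.5721 -0.1611  0.064 ] [-0.     -0.0006 -0.0036]
8 0.9 [ 0.5691 -0.159   0.064 ] [-0.     -0.0002 -0.0036]
9 0.79 [ 0.5664 -0.1566  0.064 ] [-0.      0.0002 -0.0036]
10 0.68 [ 0.564 -0.154  0.064] [-0.      0.0006 -0.0036]
11 0.57 [ 0.5619 -0.151   0.064 ] [-0.      0.001  -0.0035]
12 0.45 [ 0.5601 -0.1479  0.064 ] [-0.      0.0014 -0.0033]
13 0.34 [ 0.5587 -0.1445  0.064 ] [-0.      0.0018 -0.0032]
14 0.23 [ 0.5577 -0.141   0.064 ] [-0.      0.0021 -0.0029]
15 0.11 [ 0.5571 -0.1375  0.064 ] [-0.      0.0024 -0.0027]
16 0.0 [ 0.5569 -0.1339  0.064 ] [-0.      0.0027 -0.0024]
```

Call:
apply_moves(
  increments="0 0 0 -0.005 0 0 0;0 0 0 -0.005 0 0 0;0 0 0 -0.005 0 0 0;0 0 0 0 0 0 0;0 0 -0.0027 -0.0024 0 0 0;0 0 -0.0024 -0.0027 0 0 0;0 0 -0.0021 -0.0029 0 0 0;0 0 -0.0018 -0.0032 0 0 0",
)

```text
clock: 13.9
tcp_pos: [0.5818, -0.1672, 0.0644]
orientation: [0.52, 1.506, -0.523]
contact_force: [1.9, -5.9, -0.7]
grip_width: 0.0002
```

Call:
apply_moves(
  increments="0 0 -0.0014 -0.0033 0 0 0;0 0 -0.001 -0.0035 0 0 0;0 0 -0.0006 -0.0036 0 0 0;0 0 -0.0002 -0.0036 0 0 0;0 0 0.0002 -0.0036 0 0 0;0 0 0.0006 -0.0036 0 0 0;0 0 0.001 -0.0035 0 0 0;0 0 0.0014 -0.0033 0 0 0",
)

```text
clock: 14.7
tcp_pos: [0.5597, -0.1473, 0.0643]
orientation: [0.52, 1.508, -0.52]
contact_force: [0.7, -1.5, -0.1]
grip_width: 0.0001
```

```bash
python3 - <<'E'
from h import *
to((.5601,-.1479,.064))
f=r.grab_frame("wrist"); t=r.grab_frame("top")
a=cv2.resize(t["color"][120:220,220:350],(390,300)); cv2.imwrite("pics/w8.png",np.hstack([cv2.resize(f["color"],(400,300)),a]))
E
```

```text
14.7 [ 0.5597 -0.1473  0.0643] F [ 0.7  -1.49 -0.15] shift tool [ 0.0003 -0.0003  0.0007]
```

View pics/w8.png

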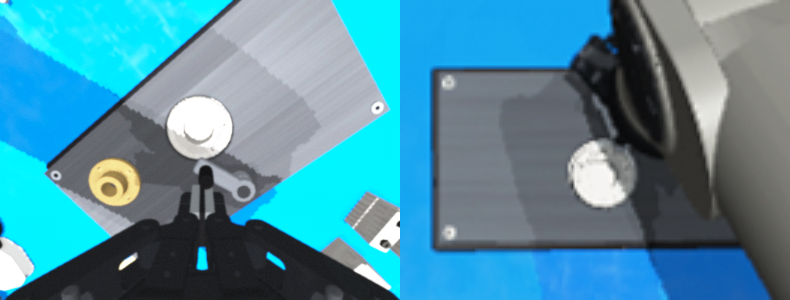

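The finger is following: the pin is at (205,175) in the wrist view and the finger tip is reaching the seated ring's edge. Finishing the arc with a small overpush.

Call:
apply_moves(
  increments="0 0 0.0018 -0.0032 0 0 0;0 0 0.0021 -0.0029 0 0 0;0 0 0.0024 -0.0027 0 0 0;0 0 0.0027 -0.0024 0 0 0;0 0 0.0012 -0.001 0 0 0;0 0 0.0012 -0.001 0 0 0;0 0 0 0 0 0 0;0 0 0 0 0 0 0",
)

```text
clock: 15.6
tcp_pos: [0.5572, -0.1349, 0.0644]
orientation: [0.519, 1.504, -0.526]
contact_force: [3.6, -11.2, -2.2]
grip_width: -0.0004
```

```bash
python3 - <<'E'
from h import *
to((.5569,-.1339,.064))
E
```

```text
15.6 [ 0.5572 -0.1349  0.0644] F [  3.58 -11.19  -2.24] shift tool [ 0.0004  0.0005 -0.0009]
```

There is firm contact (11 N) at the predicted closed position. Backing off and lifting away for the final check.

Call:
apply_moves(
  increments="0 0 0 0.005 0 0 0;0 0 0 0.01 0 0 0;0 -0.03 0 0 0 0 0;0 -0.04 0 0 0 0 0;0 -0.04 0 0 0 0 0;0 -0.02 0 0.03 0 0 0;0 0 0 0.03 0 0 0;0 0 0 0 0 0 0",
)

```text
clock: 16.4
tcp_pos: [0.6185, -0.1795, 0.1951]
orientation: [0.523, 1.503, -0.522]
contact_force: [-0.4, -0.6, -0.2]
grip_width: -0.0003
```

Call:
apply_moves(
  increments="0 0 -0.03 0.03 0 0 0;0 0 -0.03 0.03 0 0 0;0 0 -0.03 0.03 0 0 0;0 0 -0.03 0.01 0 0 0;0 0 -0.03 0 0 0 0;0 0 0 0 0 0 0;0 0 0 0 0 0 0;0 0 0 0 0 0 0",
)

```text
clock: 17.2
tcp_pos: [0.6026, -0.3543, 0.1942]
orientation: [0.52, 1.508, -0.517]
contact_force: [1.4, 0.2, 0.2]
grip_width: 0.0
```

```bash
python3 - <<'E'
from h import *
to((.6,-.2,.2))
t=r.grab_frame("top"); s=r.grab_frame("scene")
a=cv2.resize(t["color"][132:212,222:352],(520,320),interpolation=cv2.INTER_CUBIC)
b=cv2.resize(s["color"][150:250,200:360],(280,175),interpolation=cv2.INTER_CUBIC)
b=cv2.resize(s["color"][150:240,225:350],(278,200),interpolation=cv2.INTER_CUBIC)
b=np.vstack([b,np.zeros((120,278,3),np.uint8)])
cv2.imwrite("pics/t9.png",np.hstack([a,b]))
for n,p in dict(pin=(.5443,-.124,.059),piv=(.5763,-.124,.041),fl=(.5158,-.2015,.036),ring=(.5238,-.124,.029)).items(): print(n,((np.array(proj(t,p))-[222,132])*4).round())
hs=cv2.cvtColor(t["color"],cv2.COLOR_BGR2HSV); m=((hs[...,0]>15)&(hs[...,0]<35)&(hs[...,1]>60)).astype(np.uint8); k=np.zeros_like(m); k[165:200,305:340]=m[165:200,305:340]
f0=cv2.cvtColor(cv2.imread("pics/top0.png"),cv2.COLOR_BGR2HSV); m0=((f0[...,0]>15)&(f0[...,0]<35)&(f0[...,1]>60)).astype(np.uint8)
for q in(k,m0[:]):
    z=np.zeros_like(q); z[165:200,305:340]=q[165:200,305:340]; M=cv2.moments(z,True); print("flange",M['m10']/M['m00'],M['m01']/M['m00'])
E
```

```text
17.2 [ 0.6026 -0.3543  0.1942] F [1.4  0.22 0.2 ] shift tool [-0.0055  0.1201 -0.0969]
pin [267. 139.]
piv [263.  83.]
fl [406. 195.]
ring [261. 182.]
flange 324.96992481203006 180.81203007518798
flange 324.79617834394907 180.40127388535032
```

View pics/t9.png

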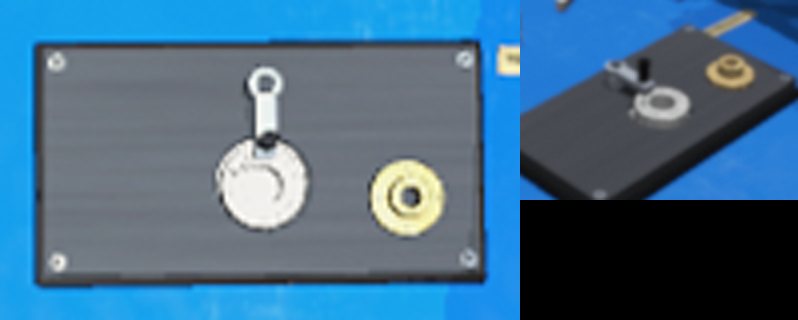

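The finger is closed over the seated ring: pin at (268,139), predicted (267,139). The flange has not moved and the arm is clear.

```bash
python3 -c "
from bench import r
print(r.hand_in())"
```

```text
the job is handed in; nothing more can be done
None
```

The ring gauge is seated in the recess and the swing finger is closed over it. I handed the job in at about 17 s, with the arm clear.

- **Ring:** I pushed it about 77 mm across the plate with two part-open fingertips until it dropped. Before the finger was moved, about 9 mm of its wall showed above the plate, as expected when seated. It looked concentric in the recess.
- **Finger:** I swung it by its pin along its arc with the closed fingertips. It came up firm against its stop at about 11 N, close to the predicted closed position. In the last top view the pin was within 1 px (at 4x zoom) of its computed closed position.
- **Flange:** its image position changed by less than 0.5 px, so it stayed where it was.

No check failed. The main disagreement was that my initial pin and recess predictions were about 2 to 3 px off in the wrist view, which was within tolerance. My centroid measurement in the wrist view failed because the ring and plate merged in the mask, so I relied on the top-view positions and on looking at the wrist picture.

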